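Swap the tested controller in the test station for the next one

TASK

The controller in the test station has passed its test: press the orange catch so that it springs off its contacts, draw it out along the slideway and set it down gently, standing, in the green-edged tray. Then take the next controller from the yellow-edged tray and slide it, connector first, fully home in the station until the catch clicks up behind it, and let go. Do not force anything in the slideway or lean hard on the station, keep the controllers upright, and leave the bottle, the screwdriver and the label roll alone.

Things in the scene. Friction and masses are not known exactly. Their poses are not given: they have to be found in the camera images.
- station: Test station fixed to the bench: dark base, steel dovetail slideway, black contact block behind it, then a grey tester box 190 wide, 58 high. Origin: on the bench below the middle of the slideway; x is the way a controller is pushed in, z up. Home: a controller's origin at station (0, 0, 30) mm, axes parallel. At rest its contacts add up to about 25 N; over 45 N counts as forcing.
- mouth (a point): Mouth of the slideway: middle of its floor's edge, station (-45, 0, 30) mm. Rails run from here to x = +45, tops 10 mm above the floor, 98 mm wide overall, undercut 30 deg from vertical; play 1 mm either side of a foot, 1.7 mm upwards. Flared lead-in cheeks, 10 mm high, reach out to x = -64, about 8 mm wider than the foot on either side there.
- contacts (a point): Front face of the black contact block (86 wide, top at z = 76), station (47, 0, 58) mm: the hard stop, 1.7 mm past home. Two sprung plungers in it push a controller back to the mouth: touching from x = -12 mm (controller's origin) with about 5 N, about 9 N at home. A controller let go before the click is pushed out to x = -12 to -22 mm.
- catch (a joint): Sprung catch: 0 is up, 0.006 m fully down. Its brass tooth stands 4 mm out of the floor behind a homed foot (station x = -25), ramp towards the mouth. 3 N starts it, 7.5 N is fully down; above 0.0045 the tooth is clear and the plungers spring the controller out. A foot sliding in rides over it from x = -87 (catch 2 to 4.5 mm down, up to 6 N upwards), then it clicks up to 0 just past home.
- catch_tab (a point): Middle of the top face of the catch's orange thumb tab (26 mm along x, 36 along y, 7 thick), in front of the mouth at station (-83, 0, 23) mm with the catch up. Press it straight down; it moves down with the catch. It lies 7 mm below the slideway floor, so a controller at slideway height passes over it.
- unit_a: Tested controller, green dot on top, latched at home at the start. Ribbed aluminium housing 90 (x) by 54 (y) mm, plain sides from z = 13 to 42, top at 46, black connector at +x; black dovetail foot below, 13 high, x = -25 to +45, 54 wide at its toe. 0.34 to 0.55 kg. Origin: underside of the foot, mid housing. Grip across y at about z = 36. It leaves the slideway about 92 mm out from home.
- unit_b: Next controller, same sizes as unit_a but with a white dot; at the start it stands in the yellow-edged tray, its connector end (+x) pointing roughly away from the robot.
- tray_out: Black tray with green edges for tested controllers, fixed, empty at the start: 150 (x) by 130 (y) mm outside, walls 4 mm thick and 18 mm high. Origin: centre of its underside; inner floor at z = 4 mm.
- tray_in: Black tray with yellow edges, the same size, fixed, holding unit_b at the start. Origin: centre of its underside; inner floor at z = 4 mm.
- bottle: Bystander: white bottle with a blue cap, 56 mm wide, 125 mm high. Origin: centre of its foot.
- screwdriver: Bystander: screwdriver with a yellow handle lying on the bench, 170 mm long, 26 mm high. Origin: middle of its length, at the underside.
- label_roll: Bystander: white roll of labels lying flat, 64 mm across, 28 mm high. Origin: centre of its underside.
There are look-alikes about, which are no part of the job. What is shaped like the unit_a but purple or red is not meant.

How it is judged:
By the outcome, as a careful person would: the job done as asked, in the order asked, and still so for the second after the job is handed in, with the robot touching nothing.
It also fails if it takes over 69 s, if anything falls off the work surface, if the arm or the gripper's body presses on something with over 40 N, if the wrist force passes 120 N, or if a joint passes its speed limit or range.

ROBOT

A 6-joint arm with a two-finger parallel gripper is mounted at the origin on the work surface. World frame = base frame: x ahead of the robot, y to its left, z up, the work surface at z = 0. Lengths are in mm, angles in degrees, forces in N, time in s.
With the tool pointing down it reaches from about 300 to 850 mm from the base axis. Payload 4.2 kg.
Tool frame: the origin (TCP) lies midway between the tips of the shut fingers; the grasp point (between the pads) lies 19 mm behind it; z points along the fingers, y is the line along which they close (so a half turn about z gives the same grasp; the last joint's range is limited). The gripper opens to 91 mm and grips with 3 to 60 N. Pads are 32 mm wide; open, the fingers measure 118 mm over their backs; the gripper's body (76 mm by 178 mm) begins 60 mm behind the grasp point.
Start: joints at [-75.287, 18.312, 89.639, -0, 72.044, -1.146], TCP at [157.138, -553.128, 213.976] pointing down, gripper open.
Joint ranges: [-177.97, 177.97], [-48.28, 115.42], [12.27, 149.76], [-77.06, 257.06], [2.81, 150.46], [-146.56, 146.56]. Speed limits (degrees/s): [147.25, 147.25, 180, 180, 180, 180].

INTERFACE

Orientations are given as [roll, pitch, yaw] about the fixed x, y, z axes, in that order (R = Rz(yaw) Ry(pitch) Rx(roll)).
In Python, from workcell import env gives the robot as it stands.
- The arm moves only by the shell command python3 -m jog 'ROWS' [FORCE]. ROWS is a JSON object of lists of equal length, an entry for each row: "jaw": the finger opening in mm, from 0 to 91.2; "slide": the shift along the tool's x, y, z in units of 30 mm (1.0 is 30 mm), a list of three; "spin": the turn about the tool's z in units of 8 degrees (1.0 is 8 degrees). In form: {"jaw": [jaw, ...], "slide": [[dx, dy, dz], ...], "spin": [spin, ...]}. A call has 1 to 10 rows; each row shifts and turns the commanded pose from where the row before left it, along the tool's axes as they then stand; what a row does not reach is not made up. A row lasts 1/10 s, in which the tool goes at most 50 mm and 8.59 degrees, less where a joint would pass 70% of its speed; a pose out of reach is approached as far as the arm can. A call is refused whole if a number of a shift passes 1 or a number of a turn 1, either way. A call with a gripper value outside its range is refused whole. The fingers move at their own pace and stop on an object; FORCE is the grip in N (left out, the last holds). Time passes only in rows, so rows that do not move let the fingers close. It gives the time, the measured TCP pose, the force, the opening and the grip force at its end, in the units of the state.
- env.state(): the state, without advancing time (a new reading comes with each control period).
- env.grab_frame(name): name is "scene" or "top" or "wrist"; returns the picture (400x640x3 uint8, red, green, blue); there is no depth.
- env.camera_model(name): a dict with "fx", "fy", "cx", "cy" (pixels), "camera_from_world" (4x4, takes a point from world to camera coordinates). Camera axes: x right, y up, looking along -z (the intrinsics and any distortion apply to the point x, -y, -z); pixel columns grow to the right and rows downward; lengths in mm; the calibration is good to about 2 mm. A picture is of the moment at which its call begins: read the wrist's pose just before it. camera_model takes no time and is no camera call; for the wrist camera it gives the pose at the moment of the call.
- env.job_done(): hands the job in; it is judged then, once.
The state is a dict: "time_s": time; "qpos": joint angles; "qvel": joint speeds; "effort": joint torques, N m; "ee_pos": TCP position; "ee_rot": TCP orientation; "force": force on the tool from outside, world axes, zero at the start; "torque": the same for the moment, N m; "gripper_width": finger opening in mm; "gripper_force": force on a finger pad.
Only numpy, scipy, OpenCV 4.12 (cv2) and the standard library are available. Lean on these libraries where they do the work, as an engineer would, in place of code of your own. Each camera call takes 0.05 s, during which the arm holds its last target. There are 200 camera calls.

## Working session

There is one attempt and no reset: what is moved stays moved. The work goes in short steps, Python scripts to look and compute and a shell command to move; the robot and the scene stay as the last step left them, time stands still between calls to the robot, and variables do not carry over. Pictures are saved under pics/ and viewed, at most 13 in all, crops included, and the job is handed in when it is done.

```bash
mkdir -p pics; ls; cat > h.py <<'E'
from workcell import env
import numpy as np, cv2
E
python3 - <<'E'
from h import *
for n in ("top","scene"):
    im=env.grab_frame(n); cv2.imwrite(f"pics/{n}0.png",im[:,:,::-1])
    m=env.camera_model(n); print(n,{k:(np.round(v,3).tolist()) if not isinstance(v,str) else v for k,v in m.items()})
print(env.state())
E
```

```text
pics
top {'fx': 503.855, 'fy': 503.855, 'cx': 307.769, 'cy': 200.822, 'camera_from_world': [[0.011, -1.0, -0.003, -31.78], [0.975, 0.01, 0.223, -550.984], [-0.223, -0.005, 0.975, -1410.26], [0.0, 0.0, 0.0, 1.0]]}
scene {'fx': 366.759, 'fy': 366.759, 'cx': 313.113, 'cy': 195.378, 'camera_from_world': [[0.689, 0.725, -0.016, -343.618], [-0.412, 0.41, 0.813, 175.853], [0.596, -0.554, 0.582, -1208.836], [0.0, 0.0, 0.0, 1.0]]}
{'time_s': 0.1, 'qpos': array([-7.52870418e+01,  1.83477187e+01,  8.96968728e+01, -5.67210033e-04,
        7.20460742e+01, -1.14627901e+00]), 'qvel': array([-5.07737210e-02, -1.49727479e-01, -1.72141131e-01, -3.92069343e-05,
        8.33550307e-03,  7.33946512e-04]), 'effort': array([-3.74493120e-04, -4.13332593e+01, -2.32509434e+01,  7.28611811e-02,
        4.22516721e-02, -6.02580599e-05]), 'ee_pos': array([ 157.01468033, -552.68606814,  213.22420447]), 'ee_rot': array([-1.79909342e+02, -1.27456294e-03,  1.58594115e+01]), 'force': array([-0.67891972,  0.59497697, -0.30572168]), 'torque': array([-0.01523893, -0.04041683,  0.0113719 ]), 'gripper_force': 0.0, 'gripper_width': 91.15706181291723}
```

View pics/top0.png

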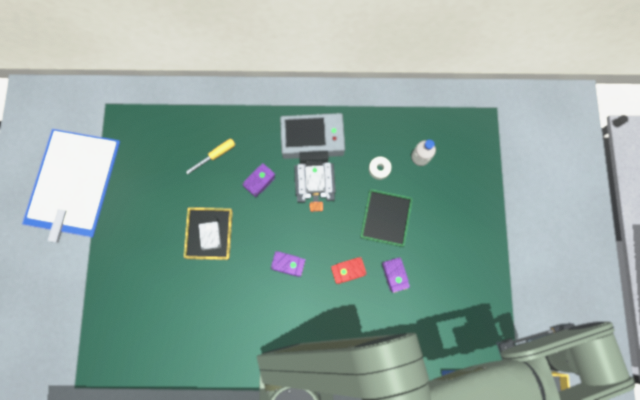

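View pics/scene0.png

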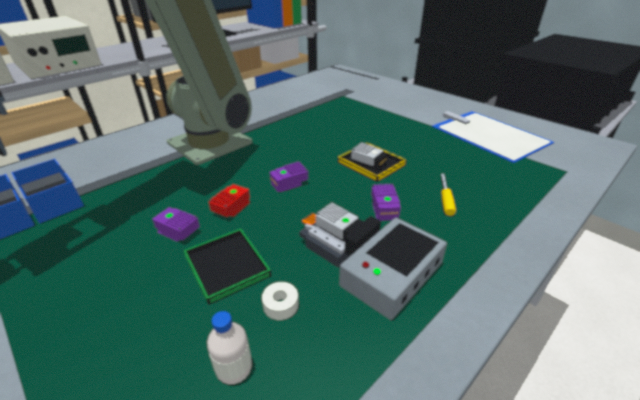

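The top view shows the station with unit_a at (315,180) and the orange tab at (317,206). The green tray is at (386,218), and the yellow tray with unit_b is at (209,235). The look-alikes are purple at (259,179), (289,264) and (397,275), and red at (349,270). The grey ones, in the station and in the yellow tray, are the ones meant. The bottle is at (424,152), the roll at (380,167) and the screwdriver at (212,155).

```bash
cat > h.py <<'E'
from workcell import env
import numpy as np, cv2
def ray(m,uv,z):
    "world points on plane z for pixels uv"
    uv=np.atleast_2d(uv).astype(float); T=np.array(m["camera_from_world"]); R=T[:3,:3]; c=-R.T@T[:3,3]
    d=np.c_[(uv[:,0]-m["cx"])/m["fx"],-(uv[:,1]-m["cy"])/m["fy"],-np.ones(len(uv))]@R
    return c+d*((z-c[2])/d[:,2])[:,None]
def proj(m,p):
    p=np.atleast_2d(p); T=np.array(m["camera_from_world"]); q=p@T[:3,:3].T+T[:3,3]
    return np.c_[m["cx"]+m["fx"]*q[:,0]/-q[:,2], m["cy"]+m["fy"]*-q[:,1]/-q[:,2]]
def hue(im,lo,hi,s=100,v=60):
    return cv2.inRange(cv2.cvtColor(im,cv2.COLOR_RGB2HSV),(lo,s,v),(hi,255,255))
def blobs(mask,amin=5):
    n,l,st,c=cv2.connectedComponentsWithStats(mask)
    return [(st[i,4],c[i].round(1).tolist(),i) for i in range(1,n) if st[i,4]>=amin],l
E
python3 - <<'E'
from h import *
im=cv2.imread("pics/top0.png")[:,:,::-1].copy(); m=env.camera_model("top")
for n,a,z in (("orange",(5,15),23),("yellow",(20,32),18),("green",(50,75),18)):
    b,l=blobs(hue(im,*a,s=130),8)
    for A,c,i in b:
        pts=np.argwhere(l==i)[:,::-1]; r=cv2.minAreaRect(ray(m,pts,z)[:,:2].astype(np.float32)); print(n,A,c,ray(m,c,z)[0].round(),np.round(r[0]),np.round(r[1]),round(r[2],1))
for n,uv,z in (("dot a",(315,170),76),("unit b",(209,235),50),("greentray",(386,218),4),("tab",(317,206),23)): print(n,ray(m,uv,z).round())
cv2.imwrite("pics/crop.png",np.hstack([cv2.resize(im[y:y+100,x:x+100,::-1],(390,390),interpolation=cv2.INTER_CUBIC) for x,y in((265,110),(160,185))]))
E
```

```text
orange 83 [315.6, 206.1] [544. -49.  23.] [543. -49.] [21. 33.] 0.6
yellow 50 [222.9, 151.2] [716. 238.  18.] [715. 238.] [ 6. 78.] 36.3
yellow 73 [563.8, 380.9] [  55. -743.   18.] [  55. -743.] [32. 17.] 4.1
dot a [[641. -46.  76.]]
unit b [[449. 260.  50.]]
greentray [[ 514. -262.    4.]]
tab [[545. -53.  23.]]
```

View pics/crop.png

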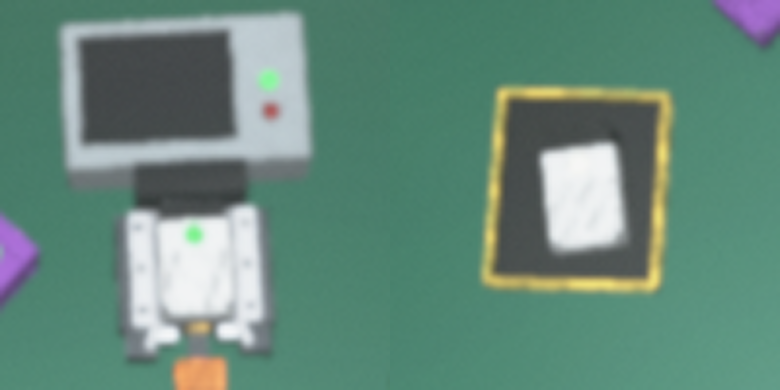

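The crop shows unit_a (left, green dot, grey) latched in the slideway with the orange tab below it. Unit_b is the grey unit in the yellow-edged tray. Next I find the wrist camera's mounting and the first move.

```bash
cat >> h.py <<'E'
from scipy.spatial.transform import Rotation as Ro
def pose():
    s=env.state(); return s, np.array(s["ee_pos"]), Ro.from_euler("xyz",s["ee_rot"],degrees=True).as_matrix()
def go(x,y,z,yaw):
    "shift units in current tool axes and spin units to a target"
    s,p,R=pose(); print("slide",(R.T@(np.array([x,y,z])-p)/30).round(2),"spin",round((s["ee_rot"][2]-yaw)/8,2))
E
python3 - <<'E'
from h import *
s,p,R=pose(); m=env.camera_model("wrist"); T=np.array(m["camera_from_world"])
print("cam in tool",(R.T@(-T[:3,:3].T@T[:3,3]-p)).round(1),"look",(R.T@-T[2,:3]).round(3),"right",(R.T@T[0,:3]).round(3),m["fx"])
go(500,-55,260,2.5)
E
```

```text
cam in tool [  80.7   -0.2 -170.4] look [-0.289 -0.     0.957] right [0.002 1.    0.001] 284.33053325422617
slide [ 15.53 -12.84  -1.54] spin 1.67
```

```bash
python3 -m jog '{"jaw":[91,91,91,91,91,91,91,91,91,91],"slide":[[0.5,-0.37,0],[1,-0.74,0.1],[1,-0.74,0.1],[1,-0.74,0.1],[1,-0.74,0.1],[1,-0.74,0.1],[1,-0.74,0.1],[1,-0.74,0.1],[1,-0.74,0.1],[1,-0.74,0.1]],"spin":[0,0,0,0,0,0,0,0,0,0]}'
python3 -m jog '{"jaw":[91,60,30,0,0,0,0,0,0,0],"slide":[[1,-0.74,0.1],[1,-0.74,0.1],[1,-0.74,0.2],[1,-0.74,0.2],[1,-0.74,0.2],[1,-0.74,0.2],[1,-0.74,0.2],[0.5,-0.37,0],[0,0,0],[0,0,0]],"spin":[0,0,0,0,0,0,0,0,0.8,0.8]}'
python3 - <<'E'
from h import *
s,p,R=pose(); m=env.camera_model("wrist"); im=env.grab_frame("wrist"); cv2.imwrite("pics/w1.png",im[:,:,::-1]); np.save("w1.npy",m)
print(s["time_s"],p.round(1),s["ee_rot"].round(2),s["force"].round(1))
E
```

```text
time_s: 1.1
ee_pos: [374.1, -269.9, 186.8]
ee_rot: [-180.0, -0.0, 15.9]
force: [-0.4, -0.3, -0.1]
gripper_width: 90.9
gripper_force: 0.0
time_s: 2.1
ee_pos: [544.2, -49.7, 150.8]
ee_rot: [180.0, 0.1, 2.9]
force: [0.4, -0.2, 0.5]
gripper_width: 21.6
gripper_force: 0.0
2.1 [544.2 -49.7 150.8] [1.80e+02 6.00e-02 2.89e+00] [ 0.4 -0.2  0.5]
```

View pics/w1.png

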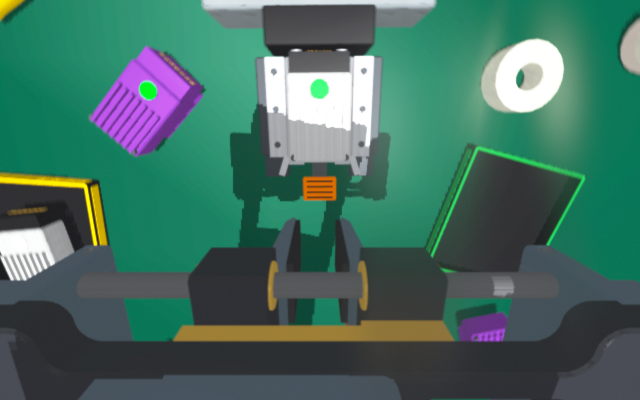

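The wrist view shows the tab at (320,188), unit_a's green dot at (319,89), and rail outer edges at about x = 258 and 382. The green tray's corners are at (477,147), (583,178) and (428,250).

```bash
python3 - <<'E'
from h import *
m=np.load("w1.npy",allow_pickle=True).item(); im=cv2.imread("pics/w1.png")[:,:,::-1].copy()
b,l=blobs(hue(im,5,18,150,80),50)
for A,c,i in b:
    if 280<c[0]<360 and c[1]<230:
        r=cv2.minAreaRect(ray(m,np.argwhere(l==i)[:,::-1],23)[:,:2].astype(np.float32)); print("tab",A,c,np.round(r,1) if 0 else r)
hsv=cv2.cvtColor(im,cv2.COLOR_RGB2HSV); g=((hsv[...,0]>60)&(hsv[...,0]<95)&(hsv[...,1]>110))
Lp=[];Rp=[]
for v in range(66,130,2):
    w=(hsv[v,:,1]<60)&(hsv[v,:,2]>130); u=np.flatnonzero(w[245:395])+245
    Lp.append((u[0],v)); Rp.append((u[-1]+1,v))
print(Lp[::6],Rp[::6])
for n,P in(("L",Lp),("R",Rp)):
    q=ray(m,P,40); k=np.polyfit(q[:,0],q[:,1],1); res=np.abs(q[:,1]-np.polyval(k,q[:,0])); k=np.polyfit(q[res<1.5,0],q[res<1.5,1],1); print(n,"yaw",np.degrees(np.arctan(k[0])).round(2),"y at 545,627",np.polyval(k,[545,627]).round(1))
b,l=blobs(hue(im,52,68,180,120),30)
for A,c,i in b:
    print("green",A,c,ray(m,c,76)[0].round(1))
    if A>200 and c[0]>420:
        r=cv2.minAreaRect(ray(m,np.argwhere(l==i)[:,::-1],18)[:,:2].astype(np.float32)); print(" tray",r)
print("tray corners",ray(m,[(477,147),(583,178),(428,250)],18).round(1).tolist())
print("block front top corners",ray(m,[(264,46),(375,50)],76).round(1).tolist())
E
```

```text
tab 770 [319.3, 188.0] ((545.7765502929688, -51.34663391113281), (26.909059524536133, 35.032012939453125), 2.994178295135498)
[(np.int64(257), 66), (np.int64(258), 78), (np.int64(258), 90), (np.int64(259), 102), (np.int64(268), 114), (np.int64(268), 126)] [(np.int64(382), 66), (np.int64(382), 78), (np.int64(381), 90), (np.int64(380), 102), (np.int64(380), 114), (np.int64(379), 126)]
L yaw 13.22 y at 545,627 [-14.5   4.8]
R yaw 3.54 y at 545,627 [-109.5 -104.4]
green 187 [147.7, 90.1] [634.5  92.4  76. ]
tray corners [[598.0, -215.6, 18.0], [570.9, -338.2, 18.0], [475.8, -183.8, 18.0]]
block front top corners [[671.5, -1.6, 76.0], [673.1, -87.9, 76.0]]
```

```bash
python3 - <<'E'
from h import *
m=np.load("w1.npy",allow_pickle=True).item(); im=cv2.imread("pics/w1.png")[:,:,::-1].copy()
hsv=cv2.cvtColor(im,cv2.COLOR_RGB2HSV)
L=[];R=[]
for v in range(64,104,2):
    w=(hsv[v,:,1]<60)&(hsv[v,:,2]>130); u=np.flatnonzero(w[245:395])+245; L.append((u[0],v)); R.append((u[-1]+1,v))
for P in(L,R):
    q=ray(m,P,40); k=np.polyfit(q[:,0],q[:,1],1); print(np.degrees(np.arctan(k[0])).round(2),np.polyval(k,[600,627,660]).round(1))
tab=ray(m,[319.3,188],23)[0]
# unit dot
b,l=blobs(hue(im,45,75,120,100),30); print([(A,c,ray(m,c,76)[0].round(1).tolist()) for A,c,i in b if 290<c[0]<350])
c=np.mean([ray(m,L,40).mean(0),ray(m,R,40).mean(0)],0); d=c-tab; print("tab",tab,"yaw by centre",np.degrees(np.arctan2(d[1],d[0])))
# tab edges left/right & stripes
b,l=blobs(hue(im,5,18,150,80),50)
go(542.5,-51.3,45,3.2)
E
```

```text
2.72 [ 8.3  9.5 11.1]
3.9 [-106.5 -104.6 -102.4]
[(np.int32(271), [318.9, 88.5], [642.9, -45.8, 76.0])]
tab [545.96111774 -51.61195634  23.        ] yaw by centre 2.9959589257067414
slide [-0.05  0.04  3.53] spin -0.06
```

Station origin is at about (628.8, -47.0) with yaw 3.1. I press the catch with the fingers shut.

```bash
python3 -m jog '{"jaw":[0,0,0,0,0,0],"slide":[[-0.05,0.05,0.6],[0,0,1],[0,0,1],[0,0,0.8],[0,0,0.4],[0,0,0]],"spin":[-0.03,0,0,0,0,0]}'
python3 -m jog '{"jaw":[0,0,0,0,0,0,0],"slide":[[0,0,0.1],[0,0,0.1],[0,0,0.1],[0,0,0.05],[0,0,0.05],[0,0,0],[0,0,0]],"spin":[0,0,0,0,0,0,0]}'
```

```text
time_s: 2.75
ee_pos: [541.8, -52.3, 35.7]
ee_rot: [-180.0, 0.2, 3.3]
force: [-0.2, -0.6, -0.2]
gripper_width: 0.7
gripper_force: 0.0
time_s: 3.45
ee_pos: [543.2, -52.3, 25.0]
ee_rot: [180.0, -0.0, 3.3]
force: [-0.1, -0.0, 0.3]
gripper_width: 0.5
gripper_force: 0.0
```

```bash
python3 -m jog '{"jaw":[0,0,0,0,0,0],"slide":[[0,0,0.07],[0,0,0.06],[0,0,0.06],[0,0,0.04],[0,0,0],[0,0,0]],"spin":[0,0,0,0,0,0]}'
```

```text
time_s: 4.05
ee_pos: [543.6, -52.4, 18.7]
ee_rot: [180.0, -0.1, 3.3]
force: [-1.0, -0.0, 5.5]
gripper_width: 0.7
gripper_force: 2.9
```

```bash
python3 -m jog '{"jaw":[0,0,0,0,0],"slide":[[0,0,0.05],[0,0,0.03],[0,0,0],[0,0,0],[0,0,0]],"spin":[0,0,0,0,0]}'
python3 - <<'E'
from h import *
im=env.grab_frame("wrist"); m=env.camera_model("wrist"); b,l=blobs(hue(im,45,75,120,100),30)
print([(A,c,ray(m,c,76)[0].round(1).tolist()) for A,c,i in b if 250<c[0]<390])
E
```

```text
time_s: 4.55
ee_pos: [543.6, -52.4, 16.9]
ee_rot: [180.0, -0.1, 3.3]
force: [-1.9, -0.1, 9.6]
gripper_width: 0.4
gripper_force: 5.0
[(np.int32(1394), [314.1, 101.3], [627.8, -46.2, 76.0])]
```

The dot moved about 15 mm toward the mouth, so unit_a has sprung off its contacts. I lift and move over it.

```bash
python3 -m jog '{"jaw":[0,0,40,91,91,91,91,91],"slide":[[0,0,-0.4],[0,0,-1],[0,0,-1],[0.2,0,-1],[0.9,0,-0.2],[0.9,-0.03,0],[0.35,0,0],[0,0,0]],"spin":[0,0,0,0,0.02,0,0,0]}'
python3 - <<'E'
from h import *
s,p,R=pose(); m=env.camera_model("wrist"); im=env.grab_frame("wrist"); cv2.imwrite("pics/w2.png",im[:,:,::-1]); np.save("w2.npy",m)
b,l=blobs(hue(im,45,75,120,100),30)
print(p.round(1),s["ee_rot"].round(2),[(A,c,ray(m,c,76)[0].round(1).tolist()) for A,c,i in b if 250<c[0]<390])
E
```

```text
time_s: 5.4
ee_pos: [613.9, -47.4, 123.0]
ee_rot: [-180.0, 0.1, 3.2]
force: [-0.8, -0.3, -1.4]
gripper_width: 45.2
gripper_force: 0.0
[613.9 -47.4 123. ] [-1.80e+02  6.00e-02  3.16e+00] [(np.int32(287), [317.0, 196.8], [629.7, -46.1, 76.0])]
```

View pics/w2.png

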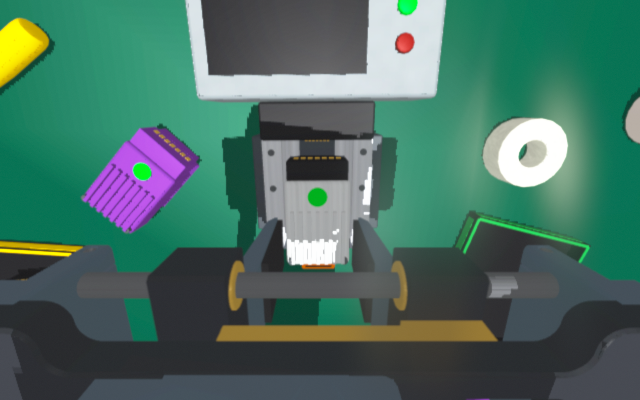

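Unit_a has backed off the contact block. Its dot is at (317,197) and the housing spans 286–350, midway between the fingers (236 and 400). The block and tester edges are level in the picture, so the yaw matches. I open fully, descend and grip.

```bash
python3 -m jog '{"jaw":[91,91,91,91,91,91,91,91,91,91],"slide":[[0,0,0],[0,0,0],[0,0,0],[0,0,0],[0,0,0.5],[0,0,0.8],[0,0,0.7],[0,0,0.4],[0,0,0.13],[0,0,0]],"spin":[0,0,0,0,0,0,0,0,0,0]}'
python3 -m jog '{"jaw":[80,66,56,50,50,50,50,50],"slide":[[0,0,0],[0,0,0],[0,0,0],[0,0,0],[0,0,0],[0,0,0],[0,0,0],[0,0,0]],"spin":[0,0,0,0,0,0,0,0]}' 30
```

```text
time_s: 6.45
ee_pos: [613.5, -47.5, 47.7]
ee_rot: [180.0, 0.0, 3.1]
force: [-0.2, -0.3, -0.1]
gripper_width: 91.1
gripper_force: 0.0
time_s: 7.25
ee_pos: [613.6, -47.4, 48.0]
ee_rot: [180.0, -0.0, 3.1]
force: [-0.8, 0.6, 3.0]
gripper_width: 53.5
gripper_force: 30.0
```

```bash
python3 -m jog '{"jaw":[50,50,50,50,50,50,50,50],"slide":[[-0.08,0,0],[-0.15,0,0],[-0.2,0,0],[-0.2,0,0],[-0.2,0,0],[-0.2,0,0],[-0.2,0,0],[-0.1,0,0]],"spin":[0,0,0,0,0,0,0,0]}'
```

```text
time_s: 8.05
ee_pos: [573.2, -49.7, 48.0]
ee_rot: [180.0, -0.0, 3.1]
force: [1.6, 0.4, 0.8]
gripper_width: 54.1
gripper_force: 30.0
```

```bash
python3 -m jog '{"jaw":[50,50,50,50,50,50,50,50,50,50],"slide":[[-0.15,0,0],[-0.2,0,0],[-0.2,0,0],[-0.2,0,0],[-0.2,0,0],[-0.2,0,0],[-0.25,0,0],[-0.3,0,0],[-0.2,0,0],[-0.1,0,0]],"spin":[0,0,0,0,0,0,0,0,0,0]}'
python3 - <<'E'
from h import *
go(513,-260,48,-13)
E
```

```text
time_s: 9.05
ee_pos: [511.9, -52.9, 47.1]
ee_rot: [-180.0, 0.2, 3.1]
force: [-0.4, -0.3, -3.1]
gripper_width: 53.8
gripper_force: 29.9
slide [-0.34  6.9  -0.03] spin 2.02
```

```bash
python3 -m jog '{"jaw":[50,50,50,50,50],"slide":[[0,0,-0.4],[0,0,-0.8],[0,0,-0.6],[0,0,-0.2],[0,0,0]],"spin":[0,0.6,0.8,0.6,0]}'
python3 - <<'E'
from h import *
go(513,-260,45,-13)
E
```

```text
time_s: 9.55
ee_pos: [515.2, -53.1, 109.8]
ee_rot: [-180.0, -0.2, -12.8]
force: [-0.5, 1.1, -5.3]
gripper_width: 53.6
gripper_force: 30.0
slide [1.45 6.74 2.16] spin 0.02
```

```bash
python3 -m jog '{"jaw":[50,50,50,50,50,50,50,50,50,50],"slide":[[0.1,0.4,0],[0.2,0.8,0],[0.2,0.95,0],[0.2,0.95,0],[0.2,0.95,0],[0.2,0.95,0],[0.2,0.9,0],[0.15,0.6,0],[0,0.24,0],[0,0,0]],"spin":[0,0,0,0,0,0,0,0,0,0]}'
python3 - <<'E'
from h import *
s,p,R=pose(); m=env.camera_model("wrist"); im=env.grab_frame("wrist"); cv2.imwrite("pics/w3.png",im[:,:,::-1]); np.save("w3.npy",m)
print(p.round(1),s["ee_rot"].round(2))
E
```

```text
time_s: 10.55
ee_pos: [510.6, -260.2, 107.2]
ee_rot: [-180.0, 0.1, -12.9]
force: [-0.5, -0.1, -4.9]
gripper_width: 54.0
gripper_force: 29.9
[ 510.6 -260.2  107.2] [-1.7997e+02  7.0000e-02 -1.2920e+01]
```

View pics/w3.png

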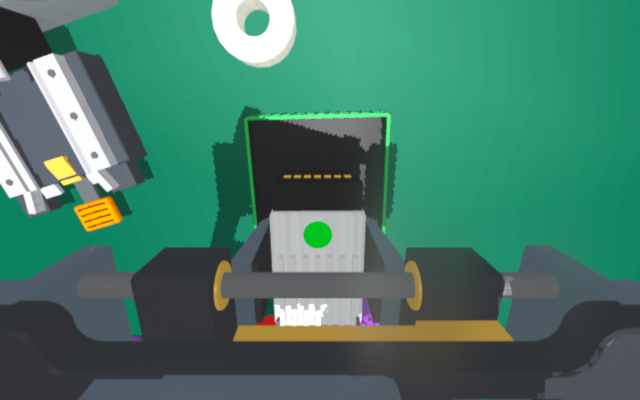

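The unit is held level over the tray. The tray's far corners are at (247,118) and (389,114), and the unit is centred between the side walls.

```bash
python3 - <<'E'
from h import *
m=np.load("w3.npy",allow_pickle=True).item(); q=ray(m,[(247,117),(389,114)],18); s,p,R=pose()
print(((q-p)@R).round(1)); go(513,-260,23,-13)
E
```

```text
[[ 76.6 -60.6  89.3]
 [ 79.2  63.9  89.2]]
slide [0.09 0.01 2.81] spin 0.02
```

```bash
python3 -m jog '{"jaw":[50,50,50,50,50,50],"slide":[[0.1,0.05,0.4],[0,0,0.9],[0,0,0.8],[0,0,0.4],[0,0,0.13],[0,0,0]],"spin":[-0.1,0,0,0,0,0]}'
python3 -m jog '{"jaw":[50,50,50,50],"slide":[[0,0,0.04],[0,0,0.04],[0,0,0.03],[0,0,0]],"spin":[0,0,0,0]}'
```

```text
time_s: 11.2
ee_pos: [514.0, -261.5, 28.6]
ee_rot: [-180.0, 0.0, -12.0]
force: [0.4, 0.4, -3.9]
gripper_width: 53.8
gripper_force: 29.9
time_s: 11.6
ee_pos: [513.9, -262.0, 25.9]
ee_rot: [180.0, -0.0, -12.1]
force: [-0.3, 0.4, -4.0]
gripper_width: 54.2
gripper_force: 29.9
```

```bash
python3 -m jog '{"jaw":[50,50,50,50,50],"slide":[[0,0,0.04],[0,0,0.03],[0,0,0.02],[0,0,0.02],[0,0,0]],"spin":[0,0,0,0,0]}'
```

```text
time_s: 12.1
ee_pos: [513.7, -261.9, 22.2]
ee_rot: [180.0, 0.0, -12.1]
force: [-0.5, 0.1, -4.4]
gripper_width: 53.8
gripper_force: 29.9
```

```bash
python3 -m jog '{"jaw":[50,50,50],"slide":[[0,0,0.02],[0,0,0.02],[0,0,0]],"spin":[0,0,0]}'
```

```text
time_s: 12.4
ee_pos: [513.7, -261.9, 21.9]
ee_rot: [180.0, -0.0, -12.1]
force: [-3.7, 1.8, 4.0]
gripper_width: 53.8
gripper_force: 30.0
```

It has touched down. I release, rise, and head for unit_b.

```bash
python3 -m jog '{"jaw":[58,66,74,74,74,74,74,74,74,74],"slide":[[0,0,0],[0,0,0],[0,0,0],[0,0,0],[0,0,-0.3],[0,0,-0.7],[0,0,-1],[0,0,-1],[0,0,-1],[0,0,-0.5]],"spin":[0,0,0,0,0,0,0,0,0,0]}'
python3 - <<'E'
from h import *
s,p,R=pose(); m=env.camera_model("wrist"); im=env.grab_frame("wrist"); cv2.imwrite("pics/w4.png",im[:,:,::-1])
b,l=blobs(hue(im,50,70,150,100),60); print([(A,c) for A,c,i in b])
go(445,260,175,5)
E
```

```text
time_s: 13.4
ee_pos: [515.0, -262.5, 159.7]
ee_rot: [179.9, -0.3, -12.1]
force: [0.5, 0.1, -0.0]
gripper_width: 74.2
gripper_force: 0.0
[(np.int32(1059), [307.6, 192.3]), (np.int32(167), [316.8, 181.6])]
slide [ -5.95 -16.55  -0.55] spin -2.13
```

```bash
python3 -m jog '{"jaw":[74,74,74,74,74,74,74,74,74,74],"slide":[[-0.2,-0.5,0],[-0.36,-1,0],[-0.36,-1,0],[-0.36,-1,0],[-0.36,-1,0],[-0.36,-1,0],[-0.36,-1,0],[-0.36,-1,0],[-0.36,-1,0],[-0.36,-1,0]],"spin":[0,0,0,0,0,0,0,0,0,0]}'
python3 -m jog '{"jaw":[74,74,74,74,74,74,74,74,74,74],"slide":[[-0.36,-1,0],[-0.36,-1,0],[-0.36,-1,0],[-0.36,-1,0],[-0.36,-1,0],[-0.36,-1,0],[-0.3,-0.8,0],[-0.1,-0.3,0],[0,0,0],[0,0,0]],"spin":[0,0,0,0,0,0,0,-0.5,-0.9,-0.7]}'
python3 - <<'E'
from h import *
s,p,R=pose(); m=env.camera_model("wrist"); im=env.grab_frame("wrist"); cv2.imwrite("pics/w5.png",im[:,:,::-1]); np.save("w5.npy",m)
print(s["time_s"],p.round(1),s["ee_rot"].round(2))
t=env.grab_frame("top"); cv2.imwrite("pics/t5.png",np.vstack([im[60:330,:,::-1],cv2.resize(t[150:260,330:530,::-1],(480,264))[:, :].copy() if 0 else cv2.copyMakeBorder(cv2.resize(t[160:260,300:480,::-1],(468,260)),0,0,0,172,0)]))
E
```

```text
time_s: 14.45
ee_pos: [470.1, 40.3, 154.6]
ee_rot: [180.0, 0.2, -12.0]
force: [-0.4, 0.2, 0.3]
gripper_width: 74.2
gripper_force: 0.0
time_s: 15.45
ee_pos: [439.5, 263.1, 154.3]
ee_rot: [179.9, 0.2, 5.1]
force: [-0.1, 0.8, -0.4]
gripper_width: 73.9
gripper_force: 0.0
15.45 [439.5 263.1 154.3] [179.92   0.21   5.08]
```

View pics/t5.png

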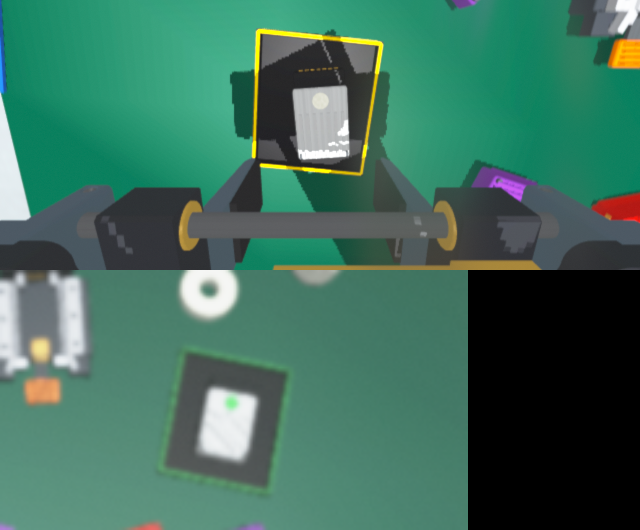

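Unit_a stands in the green tray. In the wrist picture, unit_b (grey housing, white dot at (320,161) in full-frame pixels) is turned slightly further left than the tool.

```bash
python3 - <<'E'
from h import *
m=np.load("w5.npy",allow_pickle=True).item(); im=cv2.imread("pics/w5.png")[:,:,::-1].copy()
hsv=cv2.cvtColor(im,cv2.COLOR_RGB2HSV); w=((hsv[...,1]<50)&(hsv[...,2]>105)).astype(np.uint8)
k=np.zeros_like(w); k[135:230,280:362]=1; b,l=blobs(w*k,100); A,c,i=max(b); print(A,c)
q=np.argwhere(l==i)[:,::-1]; r=cv2.minAreaRect(ray(m,q,50)[:,:2].astype(np.float32)); print(r)
for side in (0,1):
    P=[(u[0] if side==0 else u[-1]+1,v) for v in range(152,212,2) for u in [q[q[:,1]==v][:,0]] for u in [np.sort(u)]]
    a=ray(m,P,50); kf=np.polyfit(a[:,0],a[:,1],1); e=abs(a[:,1]-np.polyval(kf,a[:,0])); kf=np.polyfit(a[e<1.5,0],a[e<1.5,1],1); print("edge yaw",np.degrees(np.arctan(kf[0])),np.polyval(kf,[450,470]))
d=hue(im,0,180,0,190)*0
wd=((hsv[...,1]<40)&(hsv[...,2]>200)).astype(np.uint8)*k; print("white",blobs(wd,20)[0])
E
```

```text
3840 [321.5, 182.3]
((451.6221923828125, 260.2769775390625), (73.7257308959961, 53.68340301513672), 9.125167846679688)
edge yaw 8.089641201125218 [286.26664885 289.10938132]
edge yaw 9.640319616849661 [232.36840104 235.76562638]
white [(np.int32(234), [320.0, 160.6], 1), (np.int32(118), [343.4, 189.2], 2), (np.int32(41), [332.8, 203.5], 3), (np.int32(38), [343.5, 202.1], 4), (np.int32(369), [320.9, 213.5], 5)]
```

```bash
python3 - <<'E'
from h import *
m=np.load("w5.npy",allow_pickle=True).item(); d=ray(m,[320,160.6],50)[0]; print(d.round(1),(d[:2]-14*np.array([.988,.156])).round(1)); go(459,261.5,23,9)
E
```

```text
[474.8 263.8  50. ] [461.  261.6]
slide [0.65 0.09 4.38] spin -0.53
```

```bash
python3 -m jog '{"jaw":[74,74,74,74,74,74,74,74,74],"slide":[[0.4,0.05,0.3],[0.28,0.04,0.5],[0,0,0.8],[0,0,0.9],[0,0,0.9],[0,0,0.6],[0,0,0.3],[0,0,0.08],[0,0,0]],"spin":[-0.3,-0.2,0,0,0,0,0,0,0]}'
python3 - <<'E'
from h import *
im=env.grab_frame("wrist"); cv2.imwrite("pics/w6.png",im[:,:,::-1])
go(460,261.6,22,9)
E
```

```text
time_s: 16.45
ee_pos: [462.3, 262.2, 24.7]
ee_rot: [180.0, 0.0, 8.7]
force: [-0.2, -0.5, 0.1]
gripper_width: 73.7
gripper_force: 0.0
slide [-0.09  0.01  0.11] spin -0.04
```

View pics/w6.png

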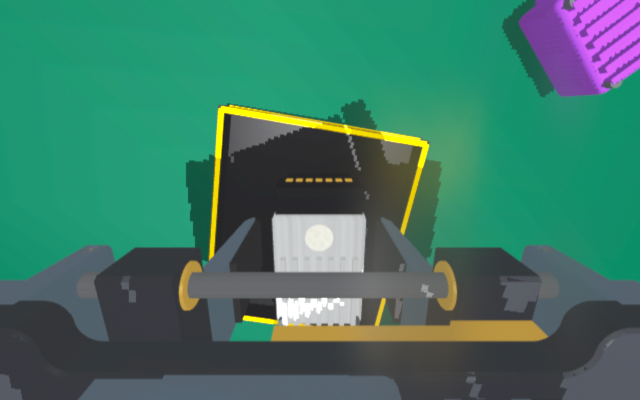

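Unit_b sits square and centred between the fingers (housing 273–365, white dot at (319,238)). I grip and lift.

```bash
python3 -m jog '{"jaw":[74,66,58,50,50,50,50,50],"slide":[[-0.05,0,0.06],[0,0,0.02],[0,0,0],[0,0,0],[0,0,0],[0,0,0],[0,0,0],[0,0,0]],"spin":[0,0,0,0,0,0,0,0]}' 35
python3 -m jog '{"jaw":[50,50,50,50,50,50],"slide":[[0,0,-0.2],[0,0,-0.6],[0,0,-0.9],[0,0,-0.8],[0,0,-0.4],[0,0,0]],"spin":[0,0,0,0.2,0.4,0.15]}'
python3 - <<'E'
from h import *
go(505,-53,110,3.1)
E
```

```text
time_s: 17.3
ee_pos: [461.0, 261.7, 22.5]
ee_rot: [180.0, -0.0, 8.7]
force: [-0.2, -2.8, 4.6]
gripper_width: 53.5
gripper_force: 35.0
time_s: 17.9
ee_pos: [461.5, 262.5, 110.4]
ee_rot: [-179.9, -0.1, 2.7]
force: [-0.2, 0.4, -5.4]
gripper_width: 53.7
gripper_force: 35.0
slide [ 0.96 10.57 -0.  ] spin -0.05
```

```bash
python3 -m jog '{"jaw":[50,50,50,50,50,50,50,50,50,50],"slide":[[0,0.3,0],[0.1,0.8,0],[0.1,1,0],[0.1,1,0],[0.1,1,0],[0.1,1,0],[0.1,1,0],[0.1,1,0],[0.1,1,0],[0.1,1,0]],"spin":[0,0,0,0,0,0,0,0,0,0]}'
python3 -m jog '{"jaw":[50,50,50,50,50],"slide":[[0.1,0.8,0.1],[0.1,0.5,0.3],[0,0.17,0.5],[0,0,0.3],[0,0,0]],"spin":[0,0,-0.05,0,0]}'
python3 - <<'E'
from h import *
s,p,R=pose(); m=env.camera_model("wrist"); im=env.grab_frame("wrist"); cv2.imwrite("pics/w7.png",im[:,:,::-1]); np.save("w7.npy",m)
go(508.8,-53.5,49.2,3.1); go(508.8,-53.1,49.2,3.1)
E
```

```text
time_s: 18.9
ee_pos: [499.3, -11.2, 107.6]
ee_rot: [-180.0, 0.2, 2.8]
force: [0.7, 0.2, -5.2]
gripper_width: 53.8
gripper_force: 35.0
time_s: 19.4
ee_pos: [506.9, -52.8, 70.9]
ee_rot: [-179.9, 0.3, 3.1]
force: [1.0, -0.3, -3.6]
gripper_width: 53.7
gripper_force: 35.0
slide [0.03 0.03 0.76] spin 0.01
slide [0.04 0.02 0.76] spin 0.01
```

View pics/w7.png

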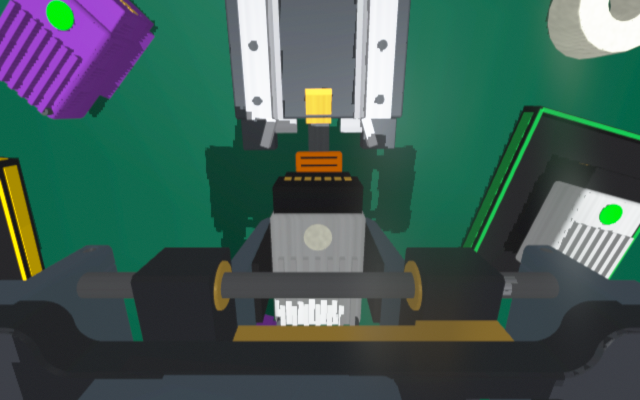

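Unit_b (connector 273–363) lies on the slideway's centreline; the rail screws at (257,100) and (380,98) have their midpoint at 318. I lower to slideway height.

```bash
python3 -m jog '{"jaw":[50,50,50,50,50],"slide":[[0.05,0.02,0.3],[0,0,0.3],[0,0,0.1],[0,0,0.02],[0,0,0]],"spin":[0,0,0,0,0]}'
python3 - <<'E'
from h import *
go(508.8,-53.1,49.2,3.1)
E
```

```text
time_s: 19.95
ee_pos: [510.6, -53.7, 51.6]
ee_rot: [180.0, -0.0, 3.1]
force: [0.5, -0.2, -5.0]
gripper_width: 53.9
gripper_force: 35.0
slide [-0.06 -0.02  0.08] spin 0.01
```

```bash
python3 -m jog '{"jaw":[50,50,50,50,50,50,50],"slide":[[0,-0.02,0.07],[0.1,0,0],[0.15,0,0],[0.15,0,0],[0.1,0,0],[0.1,0,0],[0,0,0]],"spin":[0,0,0,0,0,0,0]}'
python3 - <<'E'
from h import *
s,p,R=pose(); t=np.radians(3.1); d=p[:2]-[628.8,-47]; print(p.round(1), s["force"].round(1),"station",(d@[np.cos(t),np.sin(t)]).round(1),(d@[-np.sin(t),np.cos(t)]).round(2),s["ee_rot"].round(2))
E
```

```text
time_s: 20.65
ee_pos: [529.1, -52.2, 49.5]
ee_rot: [180.0, -0.0, 3.1]
force: [0.3, 0.8, -5.6]
gripper_width: 54.1
gripper_force: 35.0
[529.1 -52.2  49.5] [ 0.3  0.8 -5.6] station -99.8 0.18 [ 1.7999e+02 -4.0000e-02  3.1400e+00]
```

```bash
python3 -m jog '{"jaw":[50,50,50,50,50,50,50],"slide":[[0.1,0,0],[0.1,0,0],[0.1,0,0],[0.1,0,0],[0.1,0,0],[0.1,0,0],[0,0,0]],"spin":[0,0,0,0,0,0,0]}'
```

```text
time_s: 21.35
ee_pos: [547.0, -51.2, 49.6]
ee_rot: [180.0, -0.0, 3.1]
force: [-0.3, -0.5, -5.1]
gripper_width: 53.6
gripper_force: 35.0
```

```bash
python3 -m jog '{"jaw":[50,50,50,50,50,50,50,50,50,50],"slide":[[0.1,0,0.015],[0.15,0,0],[0.15,0,0],[0.2,0,0],[0.2,0,0],[0.2,0,0],[0.2,0,0],[0.15,0,0],[0.1,0,0],[0,0,0]],"spin":[0,0,0,0,0,0,0,0,0,0]}'
```

```text
time_s: 22.35
ee_pos: [590.9, -48.8, 49.2]
ee_rot: [180.0, -0.1, 3.1]
force: [-0.2, -0.1, 0.6]
gripper_width: 54.0
gripper_force: 35.0
```

```bash
python3 -m jog '{"jaw":[50,50,50,50,50,50,50],"slide":[[0.1,0,0],[0.15,0,0],[0.15,0,0],[0.15,0,0],[0.1,0,0],[0.1,0,0],[0,0,0]],"spin":[0,0,0,0,0,0,0]}'
```

```text
time_s: 23.05
ee_pos: [613.2, -47.6, 49.1]
ee_rot: [180.0, -0.1, 3.1]
force: [-0.7, -0.2, -0.7]
gripper_width: 53.4
gripper_force: 35.0
```

```bash
python3 -m jog '{"jaw":[50,50,50,50,50],"slide":[[0.08,0,0],[0.08,0,0],[0.06,0,0],[0.05,0,0],[0,0,0]],"spin":[0,0,0,0,0]}'
```

```text
time_s: 23.55
ee_pos: [618.7, -47.3, 48.8]
ee_rot: [180.0, 0.2, 3.2]
force: [-6.2, -1.0, 3.1]
gripper_width: 53.8
gripper_force: 35.0
```

```bash
python3 -m jog '{"jaw":[50,50,50,50,50],"slide":[[0.06,0,0],[0.06,0,0],[0.06,0,0],[0.04,0,0],[0,0,0]],"spin":[0,0,0,0,0]}' 45
```

```text
time_s: 24.05
ee_pos: [623.5, -47.0, 48.9]
ee_rot: [-180.0, 0.5, 3.2]
force: [-11.0, -0.2, 4.6]
gripper_width: 53.3
gripper_force: 45.0
```

```bash
python3 -m jog '{"jaw":[50,50,50,50,50],"slide":[[0.05,0,0],[0.04,0,0],[0.04,0,0],[0.03,0,0],[0,0,0]],"spin":[0,0,0,0,0]}'
```

```text
time_s: 24.55
ee_pos: [627.3, -46.7, 49.0]
ee_rot: [-180.0, 0.6, 3.2]
force: [-12.1, -1.4, 7.5]
gripper_width: 54.0
gripper_force: 45.0
```

```bash
python3 -m jog '{"jaw":[50,50,50,50],"slide":[[0.03,0,0],[0.03,0,0],[0,0,0],[0,0,0]],"spin":[0,0,0,0]}'
```

```text
time_s: 24.95
ee_pos: [628.8, -46.7, 49.0]
ee_rot: [-180.0, 0.6, 3.2]
force: [-12.1, -0.7, 8.0]
gripper_width: 54.0
gripper_force: 45.0
```

```bash
python3 -m jog '{"jaw":[50,50,50,50],"slide":[[0.04,0,0],[0.02,0,0],[0,0,0],[0,0,0]],"spin":[0,0,0,0]}'
```

```text
time_s: 25.35
ee_pos: [630.6, -46.5, 48.9]
ee_rot: [-180.0, 0.6, 3.2]
force: [-12.6, 0.2, 7.7]
gripper_width: 54.0
gripper_force: 45.0
```

```bash
python3 -m jog '{"jaw":[50,50,50,50],"slide":[[0.03,0,0],[0.02,0,0],[0,0,0],[0,0,0]],"spin":[0,0,0,0]}'
```

```text
time_s: 25.75
ee_pos: [631.8, -46.5, 48.9]
ee_rot: [-180.0, 0.6, 3.2]
force: [-13.6, -0.9, 8.1]
gripper_width: 53.5
gripper_force: 45.0
```

```bash
python3 - <<'E'
from h import *
s,p,R=pose(); m=env.camera_model("wrist"); im=env.grab_frame("wrist"); cv2.imwrite("pics/w8.png",im[:,:,::-1])
E
```

```text
(no output)
```

View pics/w8.png

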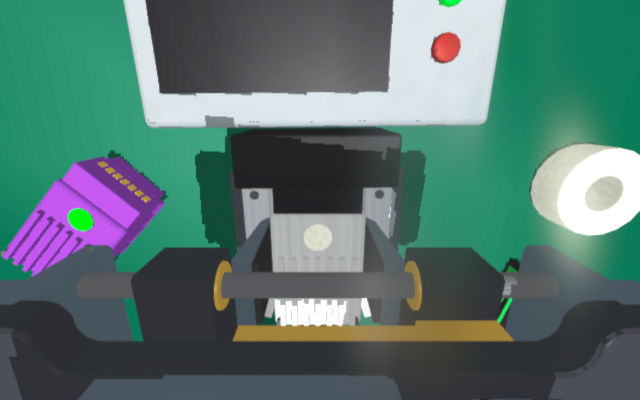

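The unit is almost at the block and has not slipped: its dot is at (318,238), unchanged from before. I keep pushing in small steps.

```bash
python3 -m jog '{"jaw":[50,50,50,50],"slide":[[0.03,0,0],[0.02,0,0],[0,0,0],[0,0,0]],"spin":[0,0,0,0]}'
```

```text
time_s: 26.2
ee_pos: [631.9, -46.5, 49.0]
ee_rot: [-180.0, 0.8, 3.2]
force: [-17.7, -1.9, 10.6]
gripper_width: 54.0
gripper_force: 45.0
```

```bash
python3 -m jog '{"jaw":[50,50,50,50],"slide":[[0.04,0,0],[0,0,0],[0,0,0],[0,0,0]],"spin":[0,0,0,0]}'
```

```text
time_s: 26.6
ee_pos: [631.9, -46.5, 49.0]
ee_rot: [-180.0, 0.9, 3.2]
force: [-20.6, -1.8, 12.7]
gripper_width: 54.1
gripper_force: 45.0
```

```bash
python3 -m jog '{"jaw":[50,50,50,50,50],"slide":[[-0.06,0,0],[-0.06,0,0],[-0.05,0,0],[0,0,0],[0,0,0]],"spin":[0,0,0,0,0]}'
```

```text
time_s: 27.1
ee_pos: [631.5, -46.5, 48.7]
ee_rot: [-180.0, 0.4, 3.2]
force: [-9.2, 0.2, 4.1]
gripper_width: 53.4
gripper_force: 45.0
```

```bash
python3 -m jog '{"jaw":[50,50,50,50,50],"slide":[[-0.06,0,0],[-0.06,0,0],[0,0,0],[0,0,0],[0,0,0]],"spin":[0,0,0,0,0]}'
```

```text
time_s: 27.6
ee_pos: [630.2, -46.6, 48.6]
ee_rot: [180.0, 0.1, 3.2]
force: [-4.2, -0.2, -2.5]
gripper_width: 53.8
gripper_force: 45.0
```

```bash
python3 -m jog '{"jaw":[50,50,50,50,50],"slide":[[-0.05,0,0],[-0.04,0,0],[0,0,0],[0,0,0],[0,0,0]],"spin":[0,0,0,0,0]}'
```

```text
time_s: 28.1
ee_pos: [629.8, -46.6, 48.8]
ee_rot: [180.0, -0.2, 3.1]
force: [6.1, -0.1, -13.8]
gripper_width: 53.7
gripper_force: 45.0
```

Pulling back now meets the tooth: x holds and the force has reversed. So the unit is latched. I unload, release and rise.

```bash
python3 -m jog '{"jaw":[50,50,50],"slide":[[0.04,0,0.0],[0.02,0,0.01],[0,0,0]],"spin":[0,0,0]}'
python3 -m jog '{"jaw":[58,66,74,80,80,80,80,80,80,80],"slide":[[0,0,0],[0,0,0],[0,0,0],[0,0,0],[0,0,0],[0,0,-0.3],[0,0,-0.7],[0,0,-1],[-0.5,0,-1],[-1,0,-0.5]],"spin":[0,0,0,0,0,0,0,0,0,0]}'
python3 -m jog '{"jaw":[80,80,80],"slide":[[-0.7,0,0],[0,0,0],[0,0,0]],"spin":[0,0,0]}'
python3 - <<'E'
from h import *
s,p,R=pose(); m=env.camera_model("wrist"); im=env.grab_frame("wrist"); cv2.imwrite("pics/w9.png",im[:,:,::-1])
hsv=cv2.cvtColor(im,cv2.COLOR_RGB2HSV); w=((hsv[...,1]<40)&(hsv[...,2]>170)).astype(np.uint8)
for A,c,i in blobs(w,60)[0]:
    if 290<c[0]<350: print(A,c,ray(m,c,76)[0].round(1))
print(s["time_s"],p.round(1),s["force"].round(1))
E
```

```text
time_s: 28.4
ee_pos: [630.0, -46.6, 48.9]
ee_rot: [180.0, 0.0, 3.1]
force: [1.6, 0.3, -8.2]
gripper_width: 53.7
gripper_force: 45.0
time_s: 29.4
ee_pos: [587.7, -49.2, 157.1]
ee_rot: [179.9, -0.4, 3.2]
force: [-0.2, 0.3, -0.5]
gripper_width: 80.0
gripper_force: 0.0
time_s: 29.7
ee_pos: [564.6, -50.3, 154.5]
ee_rot: [180.0, -0.1, 3.1]
force: [0.1, -0.6, 0.3]
gripper_width: 79.7
gripper_force: 0.0
6237 [324.3, 22.0] [712.  -47.3  76. ]
7146 [319.0, 129.3] [631.3 -47.9  76. ]
29.7 [564.6 -50.3 154.5] [ 0.1 -0.6  0.3]
```

View pics/w9.png

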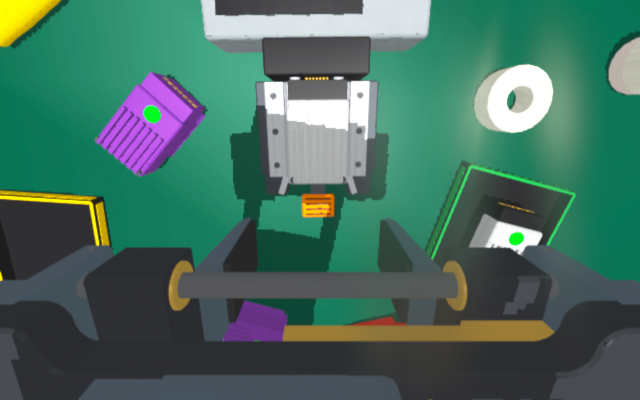

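Unit_b is at home against the block (housing 287–352, rows 97–185), with the catch tab at (318,206). Unit_a stands in the green tray at (510,240). The gripper is clear of everything, so I hand in.

```bash
python3 -c "
from workcell import env
print(env.job_done())"
```

```text
the job is handed in; nothing more can be done
None
```

I've handed the job in at 29.7 s, and it returned no verdict. Unit_a is standing in the green-edged tray, and unit_b is fully home in the station: it held against a pull-back, so the catch is up behind it, and I let go.

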